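# Count to the third gap of the tape rack and push the roll home

### The arm

A 6-joint arm with a two-finger parallel gripper is mounted at the origin on the work surface. World frame = base frame: x ahead of the robot, y to its left, z up, the work surface at z = 0. Lengths are in m, angles in rad, forces in N, time in s.
With the tool pointing down it reaches from about 0.375 to 0.9 m from the base axis. Payload 3.1 kg.
Tool frame: the origin (TCP) lies at the very end of the fingers, on their centre line; the grasp point (between the pads) lies 19 mm behind it; z points along the fingers, y is the line along which they close (so a half turn about z gives the same grasp; the last joint's range is limited). The gripper opens to 87 mm and grips with 3 to 60 N. Pads are 19 mm wide; open, the fingers measure 117 mm over their backs; the gripper's body (75 mm by 190 mm) begins 51 mm behind the grasp point.
Start: joints at [0.985, 0.527, 1.433, -0, 1.181, -0.178], TCP at [0.248, 0.574, 0.223] pointing down, gripper open.
Joint ranges: [-3.08, 3.08], [-0.75, 2.2], [0.22, 2.44], [-1.43, 4.57], [0, 2.65], [-2.85, 2.85]. Speed limits (rad/s): [2.79, 2.79, 3.14, 3.14, 3.14, 3.14].

### API

Orientations are given as a unit quaternion [x, y, z, w].
In Python, from rig import status, viewer, robot gives the robot as it stands.
- The arm moves only by the tool arm_command, never from a script. Its arguments are lists of equal length, an entry for each row: "delta_rot": the turn, a rotation vector about the tool's x, y, z in degrees, a list of three; "delta_pos": the shift along the tool's x, y, z in m, a list of three; "gripper": the closure, from -1 (fully open) to 1 (shut). In form: {"delta_rot": [[rx, ry, rz], ...], "delta_pos": [[dx, dy, dz], ...], "gripper": [gripper, ...]}. A call has 1 to 12 rows; each row is the pose to reach, as a shift and turn from the pose commanded when the call began, along the tool's axes at that moment; what a row does not reach only later rows make up. A row lasts 1/12 s, in which the tool goes at most 41.7 mm and 7.16 degrees, less where a joint would pass 70% of its speed; a pose out of reach is approached as far as the arm can. A call with a gripper value outside its range is refused whole. The fingers move at their own pace and stop on an object; "grip_force" is the grip in N (left out, the last holds). Time passes only in rows, so rows that repeat a pose let the fingers close. It gives the time, the measured TCP pose, the force, the opening and the grip force at its end, in the units of the state.
- status.get_obs(): the state, without advancing time (a new reading comes with each control period).
- viewer.camera(name): name is "scene" or "top" or "wrist"; returns a dict with "pixels" (420x560x3 uint8, blue, green, red), "fx", "fy", "cx", "cy" (pixels), "pose" (4x4, takes a point from camera to world coordinates); the wrist camera has in their place "mount" (4x4, takes a point from camera to tool coordinates, whose origin is the TCP and whose axes are the flange's). Camera axes: x right, y down, z forward; pixel columns grow to the right and rows downward; lengths in m; the calibration is good to about 2 mm. The wrist camera is an equidistant fisheye: a pixel r from the principal point sees the ray r / f radians off the axis. A picture is of the moment at which its call begins: read the wrist's pose just before it. There is no depth.
- robot.hand_in(): hands the job in; it is judged then, once.
The state is a dict: "time": time; "q": joint angles; "joint_velocities": joint speeds; "joint_torque": joint torques, N m; "position": TCP position; "tool_rot": TCP orientation; "ft_force": force on the tool from outside, world axes, zero at the start; "moment": the same for the moment, N m; "grip_width": finger opening in m; "grip_force": force on a finger pad.
Only numpy, scipy, OpenCV 4.12 (cv2) and the standard library are available. Lean on these libraries where they do the work, as an engineer would, in place of code of your own. Each camera call takes 0.05 s, during which the arm holds its last target. There are 200 camera calls.

### The job

Starting at the green end of the divider rack, run a shut fingertip along the row of orange sprung keys on its back rail to count the gaps, dipping the first, second and third key in turn but not the fourth. Then push the yellow tape roll across the table into that third gap until it is home against the back of the rack. Only push it, flat on the table, never lift or tip it, and leave the red roll and the other things on the bench where they are.

Things in the scene. Friction and masses are not known exactly. Their poses are not given: they have to be found in the camera images.
- rack: Fixed grey divider rack with four gaps side by side, open to the front (towards the robot), the table being their floor. Place and yaw vary. Origin at table level, middle of the front face of the back rail, which is the back wall of all gaps; x points away from the robot into the rail, y left along it, z up. Back rail: x 0 to 24 mm, y -113 to +113, 36 high.
- rack_mouth (a point): Point at rack x = -38, y = 0, z = 26 mm: the nose of the middle divider. Three aluminium dividers, 6 mm thick, 26 high, at rack y = -58, 0, +58 run from the back rail to x = -38. Gap centres at y = +87, +29, -29, -87; each gap is 52 mm wide, 38 deep. A roll that is home has its centre at x = -22 and stands 6 mm out past the noses.
- key_row (a point): Point at rack x = 12, y = 0, z = 48 mm: middle of the row of four orange keys, level with their tops. One key per gap, at rack x = 12, y = +87, +29, -29, -87. Each has a flat top at z = 48 (18 mm in x, 20 in y) and slopes down at 30 degrees on both y sides, 8 mm lower at its ends; 48 mm long over all in y.
- green_end_top (a point): Centre of the top of the green end panel (62 mm deep, rack x -38 to +24, 12 mm thick, 40 mm high); it is at rack y = +119 or -119 mm, whichever it is this time: counting starts from this end, so the gap and key beside it are the first.
- grey_end_top (a point): Centre of the top of the grey end panel, same size, at the other end of the rack; the gap beside it is the fourth.
- key_a (a joint): Travel of the sprung key at rack y = +87 mm: 0 up, 0.008 m fully down (it moves straight down). It takes about 1 N to start and 3.3 N fully down and springs back up when left. It counts as dipped when 2 mm down.
- key_b (a joint): Travel of the sprung key at rack y = +29 mm: 0 up, 0.008 m fully down (it moves straight down). It takes about 1 N to start and 3.3 N fully down and springs back up when left. It counts as dipped when 2 mm down.
- key_c (a joint): Travel of the sprung key at rack y = -29 mm: 0 up, 0.008 m fully down (it moves straight down). It takes about 1 N to start and 3.3 N fully down and springs back up when left. It counts as dipped when 2 mm down.
- key_d (a joint): Travel of the sprung key at rack y = -87 mm: 0 up, 0.008 m fully down (it moves straight down). It takes about 1 N to start and 3.3 N fully down and springs back up when left. It counts as dipped when 2 mm down.
- yellow_roll_center (a point): Centre, half-way up, of the loose yellow tape roll lying flat on the table in front of the rack: a ring of 44 mm outside diameter, 24 mm bore, 24 mm high, about 45 g (it varies), this point 12 mm above the table. Its z axis is the roll's axis.
- red_roll_center (a point): Centre of a loose red tape roll of the same size, already home in one of the rack's outer gaps (never the third); leave it there.
- tape_dispenser: Loose red bench tape dispenser left of the rack, 150 x 50 mm, 100 mm high, origin under its centre; leave it.
- parts_tray: Loose clear and blue tray of components right of the rack, 102 x 72 mm, 55 mm high, origin under its centre; leave it.
- small_carton: Loose small cardboard carton at the left, nearer the robot, 71 x 50 mm, 51 mm high, origin under its centre; leave it.
There are look-alikes about, which are no part of the job. Of the things that look like the part that bears yellow_roll_center, the middle-sized one is meant.

How it is judged:
On the way, in this order (a step that is already met when the one before it is completed fails the run):
1. the first key from the green end is dipped 2 mm (((y of green_end_top in the frame of rack above 0 m and value of joint key_a above 0.002 m) or (y of green_end_top in the frame of rack below 0 m and value of joint key_d above 0.002 m))), for 0.05 s.
2. then the second key is dipped 2 mm (((y of green_end_top in the frame of rack above 0 m and value of joint key_b above 0.002 m) or (y of green_end_top in the frame of rack below 0 m and value of joint key_c above 0.002 m))), for 0.05 s.
3. then the third key is dipped 2 mm (((y of green_end_top in the frame of rack above 0 m and value of joint key_c above 0.002 m) or (y of green_end_top in the frame of rack below 0 m and value of joint key_b above 0.002 m))), for 0.05 s.
4. then the yellow roll is home in the third gap from the green end (((y of green_end_top in the frame of rack above 0 m and y of yellow_roll_center in the frame of rack between -0.037 and -0.021 m) or (y of green_end_top in the frame of rack below 0 m and y of yellow_roll_center in the frame of rack between 0.021 and 0.037 m)) and x of yellow_roll_center in the frame of rack above -0.028 m and height (world z) of yellow_roll_center below 0.016 m and angle between yellow_roll_center's own z axis and vertical below 0.1 rad), for 0.2 s.
At the end, for the whole second after the job is handed in: The yellow roll rests flat on the table in the third gap from the green end, within 6 mm of the back rail and 8 mm of the gap's middle, at rest; all keys are up again; the red roll is within 10 mm and the other things within 20 mm of where they began (all of step 4 and linear speed of yellow_roll below 0.01 m/s and value of joint each of key_a, key_b, key_c, key_d below 0.001 m and distance of red_roll_center from where it was at the start of the episode below 0.01 m and distance of each of tape_dispenser, parts_tray, small_carton from where it was at the start of the episode below 0.02 m); the robot touches nothing.
It fails at once if the fourth key from the green end is dipped 2 mm ((y of green_end_top in the frame of rack above 0 m and value of joint key_d above 0.002 m) or (y of green_end_top in the frame of rack below 0 m and value of joint key_a above 0.002 m)).
It fails at once if the yellow roll is lifted 8 mm or tipped more than 0.25 rad (height (world z) of yellow_roll_center above 0.02 m or angle between yellow_roll_center's own z axis and vertical above 0.25 rad).
It fails at once if the red roll moves 10 mm, or another bystander 20 mm (distance of red_roll_center from where it was at the start of the episode above 0.01 m or distance of any of tape_dispenser, parts_tray, small_carton from where it was at the start of the episode above 0.02 m).
It also fails if it takes over 58 s, if anything falls off the work surface, if the arm or the gripper's body presses on something with over 40 N, if the wrist force passes 120 N, or if a joint passes its speed limit or range.

## Working session

There is one attempt and no reset: what is moved stays moved. The work goes in short steps, Python scripts to look and compute and a tool call to move; the robot and the scene stay as the last step left them, time stands still between calls to the robot, and variables do not carry over. Pictures are saved under pics/ and viewed, at most 10 in all, crops included, and the job is handed in when it is done.

Besides the shell and the picture viewer there is one more tool, called after "Emit:" as a command line: name --argument value ..., lists and objects as JSON in quotes. arm_command: Moves the arm, as the interface text tells. Its arguments: {"type":"object","properties":{"delta_rot":{"type":"array","items":{"type":"array","items":{"type":"number"}}},"delta_pos":{"type":"array","items":{"type":"array","items":{"type":"number"}}},"gripper":{"type":"array","items":{"type":"number"}},"grip_force":{"type":"number"}},"required":["delta_rot","delta_pos","gripper"]}

```bash
mkdir -p pics; python3 - <<'E'
from rig import status, viewer, robot
import cv2
for n in ("top","scene"):
    c=viewer.camera(n); cv2.imwrite(f"pics/{n}0.png",c["pixels"])
    print(n,c["fx"],c["fy"],c["cx"],c["cy"],c["pose"].tolist() if hasattr(c["pose"],'tolist') else c["pose"])
o=status.get_obs(); print(o)
E
```

```text
top 467.96860487961476 467.96860487961476 272.17046190575155 218.7485432659444 [[-0.002764271322597024, -0.9982245193167004, 0.05949930956740437, 0.4095179440090369], [-0.9997800646338788, 0.0015218389535901584, -0.020916652860262737, 0.0044544746369837235], [0.020788967380138686, -0.05954404286863704, -0.99800918121735, 1.2683786940587722], [0.0, 0.0, 0.0, 1.0]]
scene 426.5442531272404 426.5442531272404 272.6599137487948 205.05550781675632 [[-0.8338760509055905, 0.3041430503919891, -0.4605949811106859, 0.8979951326551621], [0.5517871292591602, 0.4389760053722301, -0.709105796543347, 0.6665912757509603], [-0.013479455108868083, -0.8454567236740718, -0.5338737984620262, 0.5731954991458811], [0.0, 0.0, 0.0, 1.0]]
{'time': 0.1, 'q': array([ 9.84523830e-01,  5.28390148e-01,  1.43376200e+00, -1.06523779e-05,
        1.18139308e+00, -1.78515980e-01]), 'joint_velocities': array([-0.00032615, -0.00211772, -0.00171927,  0.0002264 , -0.00029862,
        0.00225992]), 'joint_torque': array([-3.31436822e-04, -4.40985739e+01, -1.77150697e+01,  6.35159668e-02,
        5.33235376e-02, -3.63819481e-05]), 'position': array([0.24746257, 0.57321254, 0.22166294]), 'tool_rot': array([ 2.02466697e-01,  9.79288662e-01, -9.07614288e-04, -3.59725908e-04]), 'ft_force': array([-0.28042305, -0.01196326, -0.29857696]), 'moment': array([0.02763109, 0.01968166, 0.02240546]), 'grip_force': 0.0, 'grip_width': 0.08687653061376865}
```

View pics/top0.png

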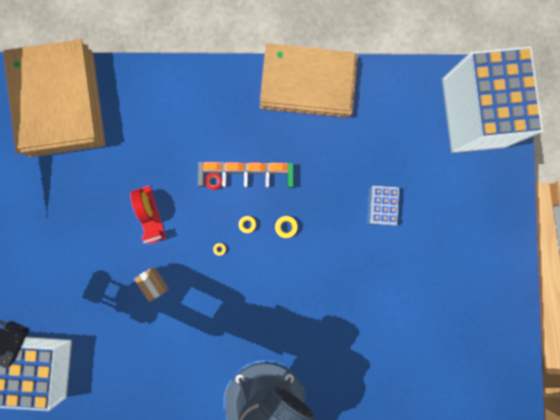

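View pics/scene0.png

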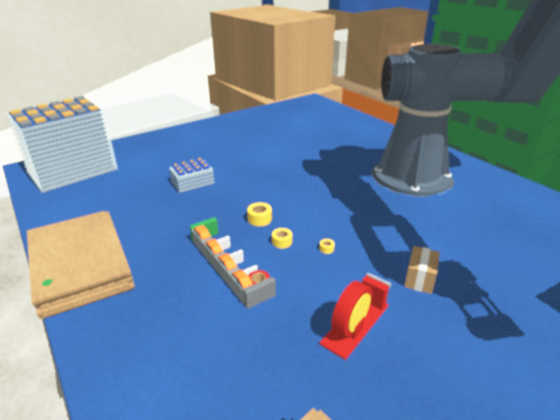

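The top view shows the green end at the right (291,175), which is rack y negative, so the third gap is rack y=+29. The red roll is in the fourth gap (213,181). There are three yellow rolls, and the middle-sized one is at (247,225). I'll enlarge the rack area.

```bash
python3 - <<'E'
import cv2
p=cv2.imread("pics/top0.png")[150:265,190:310]
cv2.imwrite("pics/crop0.png",cv2.resize(p,None,fx=5,fy=5,interpolation=cv2.INTER_CUBIC))
E
```

```text
(no output)
```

View pics/crop0.png

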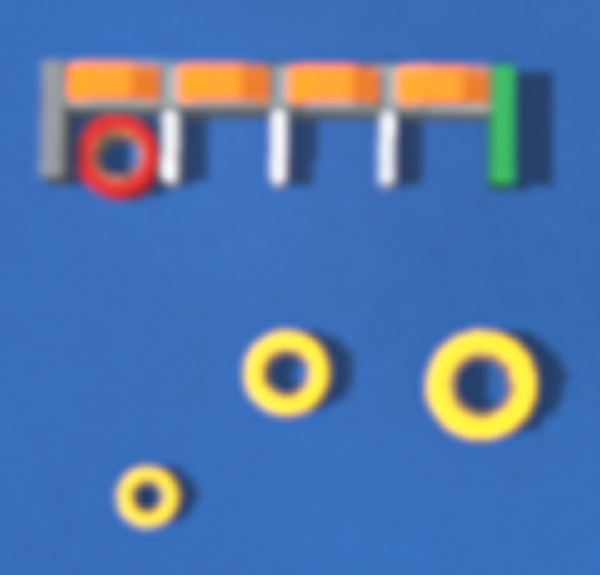

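```bash
cat > h.py <<'E'
from rig import status, viewer, robot
import cv2, numpy as np
def ray(c,u,v,z):
    T=np.array(c["pose"]); d=T[:3,:3]@np.array([(u-c["cx"])/c["fx"],(v-c["cy"])/c["fy"],1.])
    return T[:3,3]+d*(z-T[2,3])/d[2]
E
python3 - <<'E'
from h import *
c=viewer.camera("top")
f=lambda x,y,z: ray(c,(x+.5)/5-.5+190,(y+.5)/5-.5+150,z)[:2]
P={'green_top':(503,125,.04),'grey_top':(53,121,.04),'noseL':(170,185,.026),'noseM':(278,186,.026),'noseR':(387,186,.026),'Y':(287,373,.024),'Ybig':(482,385,.025),'Ysm':(148,496,.015),'red':(118,156,.024)}
W={k:f(*v) for k,v in P.items()}
for k in W: print(k,W[k].round(4))
e=W['grey_top']-W['green_top']; print(np.linalg.norm(e)); yaw=np.arctan2(-e[0],e[1]); print('yaw',np.degrees(yaw))
E
```

```text
green_top [ 0.5998 -0.0694]
grey_top [0.6018 0.1682]
noseL [0.5696 0.1077]
noseM [0.5691 0.0501]
noseR [ 0.5691 -0.008 ]
Y [0.4693 0.0454]
Ybig [ 0.4627 -0.0584]
Ysm [0.4042 0.1197]
red [0.5855 0.1356]
0.23755551645298503
yaw -0.4865118503878952
```

Emit:
arm_command --delta_rot '[[0,0,-2],[0,0,-4],[0,0,-7],[0,0,-10],[0,0,-13],[0,0,-16],[0,0,-19],[0,0,-22],[0,0,-22.9],[0,0,-22.9],[0,0,-22.9],[0,0,-22.9]]' --delta_pos '[[-0.015,-0.01,0],[-0.04,-0.029,0],[-0.07,-0.05,0],[-0.1,-0.071,0],[-0.13,-0.092,0],[-0.16,-0.114,0],[-0.19,-0.135,0],[-0.22,-0.156,0],[-0.25,-0.177,0],[-0.275,-0.196,0],[-0.29,-0.207,0],[-0.29,-0.207,0]]' --gripper '[1,1,1,1,1,1,1,1,1,1,1,1]' --grip_force 10

```text
time: 1.15
position: [0.4341, 0.2657, 0.2225]
tool_rot: [0.006, 1.0, -0.001, 0.0]
ft_force: [-0.6, -0.3, 0.1]
grip_width: 0.0146
grip_force: 0.0
```

Emit:
arm_command --delta_rot '[[0,0,0],[0,0,0],[0,0,0],[0,0,0],[0,0,0],[0,0,0],[0,0,0],[0,0,0],[0,0,0],[0,0,0],[0,0,0],[0,0,0]]' --delta_pos '[[-0.01,-0.016,0],[-0.027,-0.043,0],[-0.046,-0.073,0],[-0.065,-0.103,0],[-0.085,-0.135,0],[-0.105,-0.167,0.01],[-0.125,-0.2,0.025],[-0.145,-0.232,0.04],[-0.165,-0.263,0.055],[-0.18,-0.287,0.065],[-0.1887,-0.301,0.07],[-0.1887,-0.301,0.07]]' --gripper '[1,1,1,1,1,1,1,1,1,1,1,1]'

```text
time: 2.15
position: [0.6195, -0.036, 0.151]
tool_rot: [0.005, 1.0, -0.0, -0.0]
ft_force: [0.2, -0.1, 0.5]
grip_width: 0.0003
grip_force: 0.0
```

```bash
python3 - <<'E'
from h import *
o=status.get_obs(); c=viewer.camera("wrist")
print(o["position"],o["tool_rot"],o["grip_width"]); print({k:v for k,v in c.items() if k!="pixels"})
cv2.imwrite("pics/w1.png",c["pixels"])
E
```

```text
[ 0.61945448 -0.03601003  0.1510024 ] [ 5.47845601e-03  9.99984955e-01 -1.08314807e-04 -2.52366535e-04] 0.00025947550720840825
{'fx': 325.19226210127806, 'fy': 325.19226210127806, 'cx': 272.5593721743052, 'cy': 207.39148132688675, 'mount': array([[ 4.85671033e-04, -9.63575182e-01, -2.67437158e-01,
         7.41808057e-02],
       [ 9.99998228e-01,  9.54434292e-04, -1.62280749e-03,
        -4.90119749e-04],
       [ 1.81894822e-03, -2.67435896e-01,  9.63573937e-01,
        -1.61774217e-01],
       [ 0.00000000e+00,  0.00000000e+00,  0.00000000e+00,
         1.00000000e+00]])}
```

View pics/w1.png

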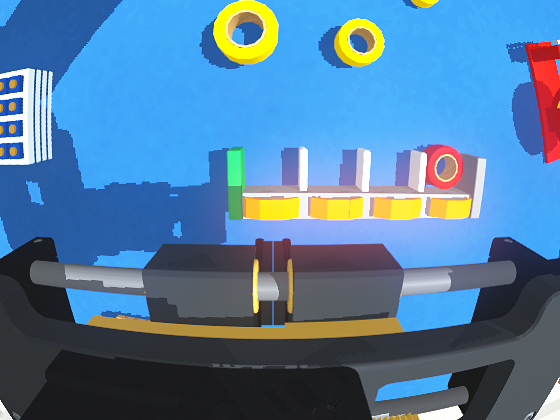

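The wrist view shows the green end at (236,150), divider noses at about (303,148), (364,150) and (415,151), the red roll at (446,166), and the middle yellow roll at about (359,41). I'll cross-check these.

```bash
cat >> h.py <<'E'
from scipy.spatial.transform import Rotation as R
def wray(c,o,u,v,z):
    du,dv=u-c["cx"],v-c["cy"]; r=np.hypot(du,dv); t=r/c["fx"]
    d=np.array([du/r*np.sin(t),dv/r*np.sin(t),np.cos(t)])
    M=np.array(c["mount"]); Q=R.from_quat(o["tool_rot"]).as_matrix()
    p=o["position"]+Q@M[:3,3]; d=Q@M[:3,:3]@d
    return (p+d*(z-p[2])/d[2])[:2]
E
python3 - <<'E'
from h import *
o=status.get_obs(); c=viewer.camera("wrist")
for k,u,v,z in (("nR",303,148,.026),("nM",364,150,.026),("nL",415,151,.026),("greenNear",236,148,.04),("Ytop",359,41,.024),("railend",478,217,.036),("red",446,165,.024)):
    print(k,wray(c,o,u,v,z).round(4))
p=c["pixels"][130:225,220:500]; cv2.imwrite("pics/w1c.png",cv2.resize(p,(784,266),interpolation=cv2.INTER_CUBIC))
E
```

```text
nR [ 0.5693 -0.0074]
nM [0.5703 0.0486]
nL [0.5696 0.1   ]
greenNear [ 0.5674 -0.0651]
Ytop [0.4697 0.0443]
railend [0.6331 0.1778]
red [0.5822 0.1371]
```

View pics/w1c.png

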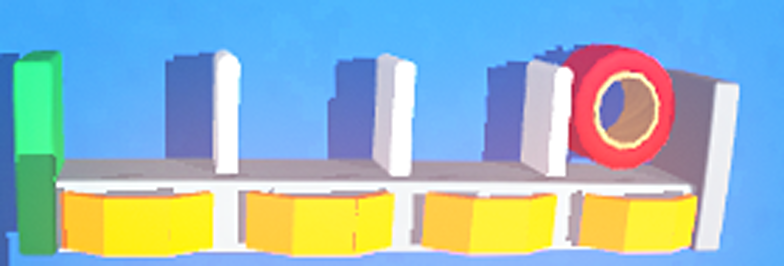

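Emit:
arm_command --delta_rot '[[0,0,0],[0,0,0],[0,0,0],[0,0,0],[0,0,0],[0,0,0],[0,0,0],[0,0,0]]' --delta_pos '[[0,0,0.02],[0,0,0.05],[0,0,0.075],[0,0,0.092],[0,0,0.1],[0,0,0.106],[0,0,0.107],[0,0,0.107]]' --gripper '[1,1,1,1,1,1,1,1]'

```text
time: 2.92
position: [0.6184, -0.0329, 0.0466]
tool_rot: [0.004, 1.0, 0.0, 0.0]
ft_force: [-0.5, 0.4, 1.8]
grip_width: 0.0005
grip_force: 0.6
```

Emit:
arm_command --delta_rot '[[0,0,0],[0,0,0],[0,0,0],[0,0,0]]' --delta_pos '[[0,-0.002,0.0015],[0,-0.004,0.003],[0,-0.004,0.003],[0,-0.004,0.003]]' --gripper '[1,1,1,1]'

```text
time: 3.25
position: [0.6193, -0.0384, 0.0434]
tool_rot: [0.004, 1.0, -0.0, 0.001]
ft_force: [0.4, 0.1, 2.2]
grip_width: 0.0003
grip_force: 1.1
```

Emit:
arm_command --delta_rot '[[0,0,0],[0,0,0],[0,0,0],[0,0,0],[0,0,0],[0,0,0],[0,0,0],[0,0,0],[0,0,0],[0,0,0]]' --delta_pos '[[0,0.004,0],[0,0.012,0],[0,0.022,0],[0,0.032,0],[0,0.042,0],[0,0.052,0],[0,0.058,0],[0,0.058,0],[0,0.058,0],[0,0.058,0]]' --gripper '[1,1,1,1,1,1,1,1,1,1]'

```text
time: 4.08
position: [0.6185, 0.021, 0.0425]
tool_rot: [0.004, 1.0, 0.0, -0.0]
ft_force: [0.3, 1.6, 2.8]
grip_width: 0.0003
grip_force: 1.2
```

Emit:
arm_command --delta_rot '[[0,0,0],[0,0,0],[0,0,0],[0,0,0],[0,0,0],[0,0,0],[0,0,0],[0,0,0],[0,0,0],[0,0,0]]' --delta_pos '[[0,0.004,0],[0,0.012,0],[0,0.022,0],[0,0.032,0],[0,0.042,0],[0,0.052,0],[0,0.058,0],[0,0.058,0],[0,0.058,0],[0,0.058,0]]' --gripper '[1,1,1,1,1,1,1,1,1,1]'

```text
time: 4.92
position: [0.619, 0.079, 0.0426]
tool_rot: [0.004, 1.0, 0.0, -0.0]
ft_force: [0.8, 2.9, 2.3]
grip_width: 0.0006
grip_force: 1.2
```

Emit:
arm_command --delta_rot '[[0,0,0],[0,0,0],[0,0,0],[0,0,-4],[0,0,-9],[0,0,-14],[0,0,-19],[0,0,-24],[0,0,-28],[0,0,-30],[0,0,-30],[0,0,-30]]' --delta_pos '[[0,0,-0.015],[0,0,-0.045],[0,0,-0.075],[0.015,-0.004,-0.095],[0.04,-0.012,-0.1],[0.07,-0.021,-0.1],[0.1,-0.03,-0.1],[0.13,-0.04,-0.1],[0.16,-0.048,-0.1],[0.18,-0.055,-0.1],[0.1886,-0.0575,-0.1],[0.1886,-0.0575,-0.1]]' --gripper '[1,1,1,1,0.63,0.63,0.63,0.63,0.63,0.63,0.63,0.63]'

```text
time: 5.92
position: [0.4277, 0.0219, 0.1424]
tool_rot: [-0.254, 0.967, 0.001, -0.001]
ft_force: [-0.5, -0.0, 0.2]
grip_width: 0.016
grip_force: 0.0
```

Emit:
arm_command --delta_rot '[[0,0,0],[0,0,0],[0,0,0]]' --delta_pos '[[0,0,0.015],[0,0,0.02],[0,0,0.02]]' --gripper '[0.63,0.63,0.63]'

```text
time: 6.17
position: [0.431, 0.0222, 0.1216]
tool_rot: [-0.255, 0.967, 0.0, -0.0]
ft_force: [0.5, -0.2, 0.7]
grip_width: 0.016
grip_force: 0.0
```

```bash
python3 - <<'E'
from h import *
o=status.get_obs(); c=viewer.camera("wrist"); t=viewer.camera("top")
print(o["position"],o["tool_rot"],o["grip_width"])
cv2.imwrite("pics/t2.png",cv2.resize(t["pixels"][150:265,190:310],None,fx=5,fy=5,interpolation=cv2.INTER_CUBIC))
E
```

```text
[0.43103613 0.02215529 0.12164967] [-2.54571366e-01  9.67053902e-01  2.20631223e-04 -3.48411630e-04] 0.016008731756942132
```

View pics/t2.png

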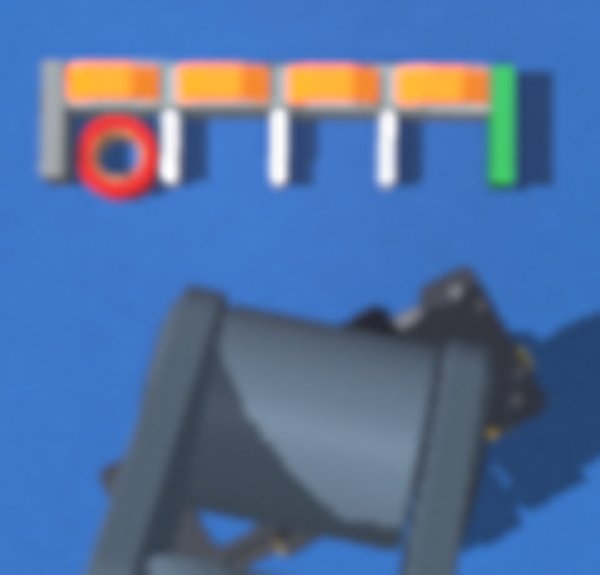

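Emit:
arm_command --delta_rot '[[0,0,0],[0,0,0],[0,0,0],[0,0,0],[0,0,0],[0,0,0],[0,0,0],[0,0,0],[0,0,0]]' --delta_pos '[[0,0,0.015],[0,0,0.04],[0,0,0.065],[0,0,0.085],[0,0,0.1],[0,0,0.108],[0,0,0.113],[0,0,0.114],[0,0,0.114]]' --gripper '[0.63,0.63,0.63,0.63,0.63,0.63,0.63,0.63,0.63]'

```text
time: 7.02
position: [0.4306, 0.0222, 0.0088]
tool_rot: [-0.255, 0.967, -0.0, 0.0]
ft_force: [-0.4, 0.9, -0.5]
grip_width: 0.0158
grip_force: 0.0
```

Emit:
arm_command --delta_rot '[[0,0,0],[0,0,0],[0,0,0],[0,0,0],[0,0,0],[0,0,0],[0,0,0],[0,0,0],[0,0,0],[0,0,0],[0,0,0],[0,0,0]]' --delta_pos '[[-0.004,0,0],[-0.008,0,0],[-0.012,0,0],[-0.016,0,0],[-0.02,0,0],[-0.024,0,0],[-0.028,0,0],[-0.032,0,0],[-0.036,0,0],[-0.04,0,0],[-0.044,0,0],[-0.048,0,0]]' --gripper '[0.63,0.63,0.63,0.63,0.63,0.63,0.63,0.63,0.63,0.63,0.63,0.63]'

```text
time: 8.02
position: [0.4721, 0.0461, 0.0085]
tool_rot: [-0.255, 0.967, 0.0, -0.0]
ft_force: [-0.0, -0.2, 0.9]
grip_width: 0.016
grip_force: 0.2
```

Emit:
arm_command --delta_rot '[[0,0,0],[0,0,0],[0,0,0],[0,0,0],[0,0,0],[0,0,0],[0,0,0],[0,0,0],[0,0,0],[0,0,0],[0,0,0],[0,0,0]]' --delta_pos '[[-0.004,0,0],[-0.008,0,0],[-0.012,0,0],[-0.016,0,0],[-0.02,0,0],[-0.024,0,0],[-0.028,0,0],[-0.031,0,0],[-0.034,0,0],[-0.036,0,0],[-0.036,0,0],[-0.036,0,0]]' --gripper '[0.63,0.63,0.63,0.63,0.63,0.63,0.63,0.63,0.63,0.63,0.63,0.63]'

```text
time: 9.02
position: [0.5032, 0.0637, 0.0086]
tool_rot: [-0.255, 0.967, -0.0, 0.0]
ft_force: [0.4, 0.6, 0.6]
grip_width: 0.0161
grip_force: 0.0
```

```bash
python3 - <<'E'
from h import *
o=status.get_obs(); c=viewer.camera("wrist"); s=viewer.camera("scene")
print(o["position"],o["tool_rot"],o["grip_width"])
a=cv2.resize(s["pixels"][190:320,170:330],(640,520),interpolation=cv2.INTER_CUBIC)
cv2.imwrite("pics/s3.png",a)
cv2.imwrite("pics/w3.png",c["pixels"])
E
```

```text
[0.50323111 0.06367627 0.0085612 ] [-2.54944796e-01  9.66955607e-01 -2.90226705e-05  7.15533107e-05] 0.01606205158365483
```

View pics/w3.png

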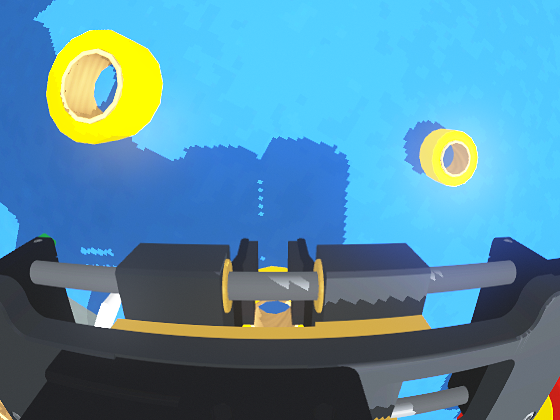

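The wrist view shows the roll (272,300) centred between the fingers. Next I'll check the scene crop.

View pics/s3.png

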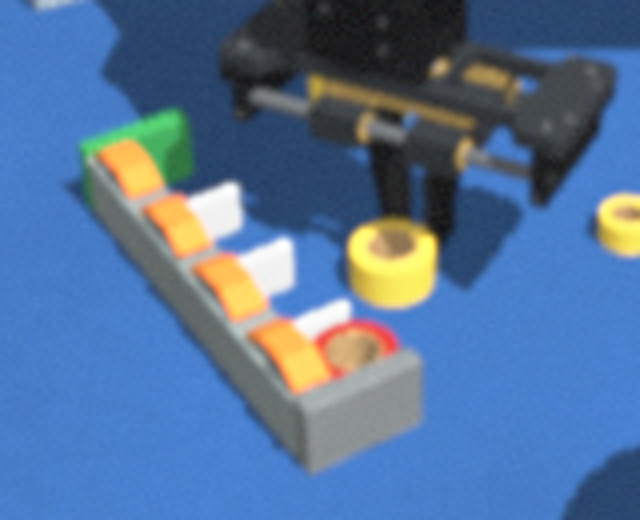

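```bash
python3 - <<'E'
from h import *
s=viewer.camera("scene")
hsv=cv2.cvtColor(s["pixels"],cv2.COLOR_BGR2HSV)[235:270,250:285]
m=cv2.inRange(hsv,(20,120,100),(35,255,255)); x,y,w,h=cv2.boundingRect(m); print(x+250,y+235,w,h)
print("bore", ray(s,(393+.5)/4-.5+170,(241+.5)/4-.5+190,.024))
# silhouette centre ~ body centre at z=.012
print("sil",ray(s,x+250+(w-1)/2,y+235+(h-1)/2,.012))
print("red", ray(s,(352+.5)/4-.5+170,(350+.5)/4-.5+190,.024))
print("noseM", ray(s,(290+.5)/4-.5+170,(238+.5)/4-.5+190,.026))
E
```

```text
257 244 23 22
bore [0.52812196 0.07627821 0.024     ]
sil [0.52823968 0.07650895 0.012     ]
red [0.58954017 0.13515107 0.024     ]
noseM [0.57204072 0.04617882 0.026     ]
```

Emit:
arm_command --delta_rot '[[0,0,0],[0,0,5],[0,0,10],[0,0,15],[0,0,20],[0,0,25],[0,0,30],[0,0,30],[0,0,30],[0,0,30]]' --delta_pos '[[0.0015,0,0],[0.0014,0.0027,0],[0.001,0.0055,0],[0.0005,0.0082,0],[-0.0004,0.0108,0],[-0.0015,0.0133,0],[-0.0027,0.0158,0],[-0.0027,0.0158,0],[-0.0027,0.0158,0],[-0.0027,0.0158,0]]' --gripper '[0.63,0.63,0.63,0.63,0.63,0.63,0.63,0.63,0.63,0.63]'

```text
time: 10.0
position: [0.4976, 0.0785, 0.0085]
tool_rot: [0.003, 1.0, -0.0, -0.0]
ft_force: [0.6, 0.0, -0.5]
grip_width: 0.016
grip_force: 0.0
```

Emit:
arm_command --delta_rot '[[0,0,0],[0,0,0],[0,0,0],[0,0,0],[0,0,0],[0,0,0],[0,0,0],[0,0,0],[0,0,0],[0,0,0],[0,0,0],[0,0,0]]' --delta_pos '[[-0.004,0,0],[-0.009,0,0],[-0.014,0,0],[-0.019,0,0],[-0.024,0,0],[-0.029,0,0],[-0.034,0,0],[-0.039,0,0],[-0.044,0,0],[-0.048,0,0],[-0.05,0,0],[-0.05,0,0]]' --gripper '[0.63,0.63,0.63,0.63,0.63,0.63,0.63,0.63,0.63,0.63,0.63,0.63]'

```text
time: 11.0
position: [0.5485, 0.0782, 0.0086]
tool_rot: [0.004, 1.0, -0.0, 0.001]
ft_force: [-0.6, -0.8, -0.5]
grip_width: 0.0163
grip_force: 0.0
```

Emit:
arm_command --delta_rot '[[0,0,0],[0,0,0],[0,0,0],[0,0,0],[0,0,0],[0,0,0],[0,0,0]]' --delta_pos '[[-0.001,0,0],[-0.002,0,0],[-0.003,0,0],[-0.004,0,0],[-0.005,0,0],[-0.006,0,0],[-0.006,0,0]]' --gripper '[0.63,0.63,0.63,0.63,0.63,0.63,0.63]'

```text
time: 11.58
position: [0.554, 0.0782, 0.0086]
tool_rot: [0.004, 1.0, -0.0, 0.0]
ft_force: [0.2, -0.3, -0.1]
grip_width: 0.0158
grip_force: 0.0
```

Emit:
arm_command --delta_rot '[[0,0,0],[0,0,0],[0,0,0],[0,0,0]]' --delta_pos '[[-0.001,0,0],[-0.002,0,0],[-0.003,0,0],[-0.003,0,0]]' --gripper '[0.63,0.63,0.63,0.63]'

```text
time: 11.92
position: [0.5571, 0.0782, 0.0086]
tool_rot: [0.004, 1.0, -0.0, 0.0]
ft_force: [0.1, 0.0, -0.2]
grip_width: 0.0162
grip_force: 0.0
```

```bash
python3 - <<'E'
from h import *
s=viewer.camera("scene"); o=status.get_obs(); print(o["position"],o["ft_force"])
cv2.imwrite("pics/s4.png",cv2.resize(s["pixels"][200:310,180:300],(720,660)[:2],interpolation=cv2.INTER_CUBIC)[:600])
E
```

```text
[0.55697554 0.07821358 0.0085629 ] [0.10941811 0.45447931 0.15330855]
```

View pics/s4.png

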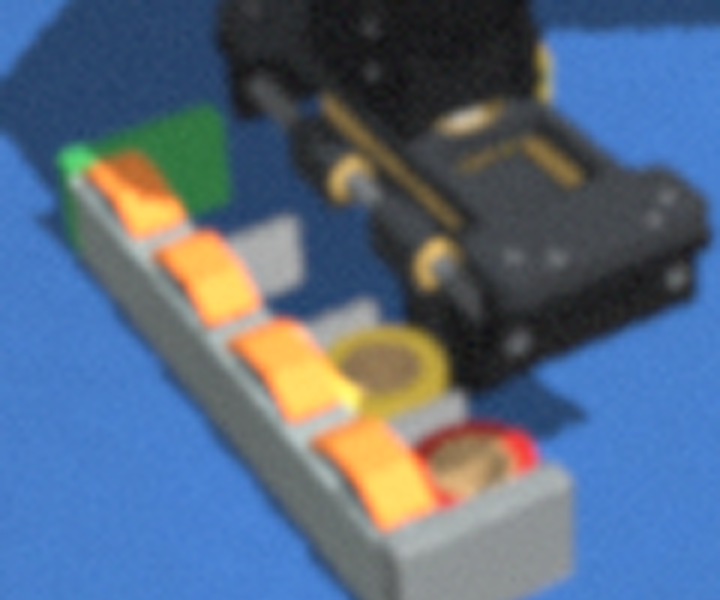

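The roll is in the third gap, with its bore at (382,367). I'll creep on until contact force shows.

Emit:
arm_command --delta_rot '[[0,0,0],[0,0,0],[0,0,0],[0,0,0]]' --delta_pos '[[-0.0005,0,0],[-0.001,0,0],[-0.0015,0,0],[-0.0015,0,0]]' --gripper '[0.63,0.63,0.63,0.63]'

```text
time: 12.3
position: [0.5583, 0.0782, 0.0086]
tool_rot: [0.004, 1.0, -0.0, 0.0]
ft_force: [-0.0, 0.4, -0.5]
grip_width: 0.0161
grip_force: 0.1
```

```bash
python3 - <<'E'
from h import *
s=viewer.camera("scene"); o=status.get_obs(); print(o["position"],o["ft_force"])
f=lambda x,y,z: ray(s,(x+.5)/6-.5+180,(y+.5)/6-.5+200,z)
print("yel",f(382,367,.024),"red",f(472,464,.024))
E
```

```text
[0.55826773 0.07818635 0.0085503 ] [0.64091172 0.18361355 0.47545186]
yel [0.58778325 0.07770325 0.024     ] red [0.58824715 0.13532467 0.024     ]
```

Emit:
arm_command --delta_rot '[[0,0,0],[0,0,0],[0,0,0],[0,0,0],[0,0,0],[0,0,0],[0,0,0],[0,0,0],[0,0,0],[0,0,0],[0,0,0],[0,0,0]]' --delta_pos '[[0.004,0,0],[0.015,0,0],[0.03,0,0],[0.04,0,-0.01],[0.05,-0.01,-0.035],[0.06,-0.03,-0.065],[0.07,-0.05,-0.095],[0.08,-0.07,-0.125],[0.09,-0.09,-0.15],[0.1,-0.11,-0.165],[0.1,-0.12,-0.17],[0.1,-0.12,-0.17]]' --gripper '[0.63,0.63,0.63,0.63,0.63,0.63,0.63,0.63,0.63,0.63,0.63,0.63]'

```text
time: 13.35
position: [0.4583, -0.0429, 0.1804]
tool_rot: [0.006, 1.0, -0.001, 0.002]
ft_force: [0.1, -0.6, 0.4]
grip_width: 0.0161
grip_force: 0.0
```

```bash
python3 - <<'E'
from h import *
t=viewer.camera("top"); o=status.get_obs(); print(o["position"],o["ft_force"])
cv2.imwrite("pics/t5.png",cv2.resize(t["pixels"][150:265,190:310],None,fx=5,fy=5,interpolation=cv2.INTER_CUBIC))
E
```

```text
[ 0.45779836 -0.04165271  0.17927926] [-0.15567908 -0.41775453  0.04541634]
```

View pics/t5.png

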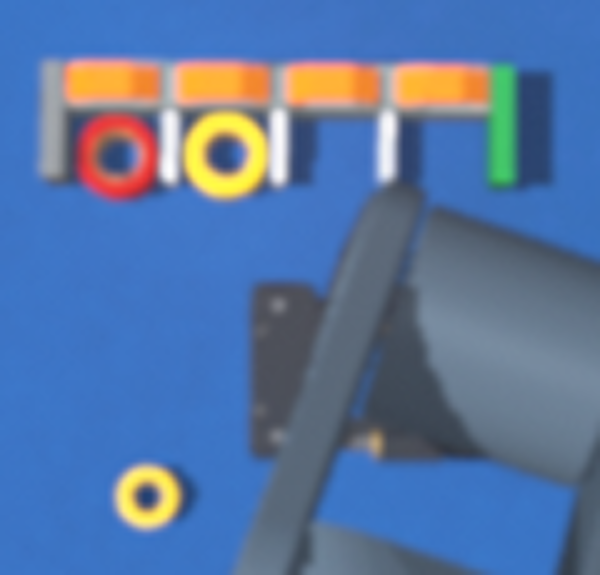

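The yellow roll sits home at (226,154), level with the untouched red roll at (118,156), and centred between its dividers.

```bash
python3 -c "
from rig import robot
print(robot.hand_in())"
```

```text
the job is handed in; nothing more can be done
None
```

I dipped the first three keys from the green end in order, leaving the fourth alone, then pushed the middle yellow roll flat into the third gap, where the last picture shows it home; the job is handed in (about 14 s on the clock), but no verdict came back.

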